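# Refit the star impeller of the wine transfer pump and hold it home

### The arm

A 6-joint arm with a two-finger parallel gripper is mounted at the origin on the work surface. World frame = base frame: x ahead of the robot, y to its left, z up, the work surface at z = 0. Lengths are in m, angles in rad, forces in N, time in s.
With the tool pointing down it reaches from about 0.425 to 1.125 m from the base axis. Payload 14.9 kg.
Tool frame: the origin (TCP) lies between the finger pads; the fingertips stand 17 mm ahead of it and the grasp point (between the pads) lies 2 mm behind it (robot.tip_reach is the distance from the TCP to the fingertips, in m); z points along the fingers, y is the line along which they close (so a half turn about z gives the same grasp; the last joint's range is limited). The gripper opens to 91 mm and grips with 3 to 60 N. Pads are 32 mm wide; open, the fingers measure 118 mm over their backs; the gripper's body (76 mm by 178 mm) begins 60 mm behind the grasp point.
Start: joints at [-1.26, 0.379, 1.734, -0, 1.028, -0.033], TCP at [0.236, -0.659, 0.231] pointing down, gripper open.
Joint ranges: [-2.77, 2.77], [-0.74, 2.19], [0, 2.66], [-1.06, 4.2], [0.31, 2.87], [-3.08, 3.08]. Speed limits (rad/s): [1.89, 1.89, 2.39, 3.14, 3.14, 3.14].

### API

Orientations are given as a unit quaternion [w, x, y, z].
In Python, from cell import robot gives the robot as it stands.
- The arm moves only by the shell command python3 -m pendant 'ROWS' [OPENING] [FORCE]. ROWS is a JSON object whose one key "moves" holds a list of rows, each a list of 6 numbers: the shift along the world's x, y, z in m, then the turn, a rotation vector about the world's x, y, z in rad. In form: {"moves": [[tx, ty, tz, wx, wy, wz], ...]}. A call has 1 to 5 rows; each row is the pose to reach, as a shift and turn from the pose commanded when the call began; what a row does not reach only later rows make up. A row lasts 1/8 s, in which the tool goes at most 62.5 mm and 10.7 degrees, less where a joint would pass 70% of its speed; a pose out of reach is approached as far as the arm can. A call with a gripper value outside its range is refused whole. OPENING is the opening, from 0 (shut) to 1 (fully open), set as the call begins (- or left out, the last holds). The fingers move at their own pace and stop on an object; FORCE is the grip in N (left out, the last holds). Time passes only in rows, so rows that repeat a pose let the fingers close. It gives the time, the measured TCP pose, the force, the opening and the grip force at its end, in the units of the state.
- robot.observe(): the state, without advancing time (a new reading comes with each control period).
- robot.capture(name): name is "scene" or "side" or "wrist"; returns the picture (384x512x3 uint8, red, green, blue); there is no depth.
- robot.get_calibration(name): a dict with "vertical_fov" (degrees; the focal length in pixels is half the picture's height over the tangent of half this angle, whatever the lens; pixels are square), "cx", "cy" (the principal point, pixels), "k1" (the pictures are not rectified: a ray, as slopes to the right and down, at radius r is drawn at 1 + k1 r^2 times it, then the intrinsics apply), "extrinsics" (4x4, takes a point from camera to world coordinates); the wrist camera has in their place "mount" (4x4, takes a point from camera to tool coordinates, whose origin is the TCP and whose axes are the flange's). Camera axes: x right, y down, z forward; pixel columns grow to the right and rows downward; lengths in m; the calibration is good to about 2 mm. A picture is of the moment at which its call begins: read the wrist's pose just before it. get_calibration takes no time and is no camera call.
- robot.hand_in(): hands the job in; it is judged then, once.
Trained networks look in the newest picture that a camera, given by its name, has taken for a name from the list of things; names that differ only in an ending like _2 or _b are one class to them, and where a whole thing is asked for, a point or a joint stands for the part that bears it (a point fixed in the world has none). Each returns a list of dicts, best first, with "confidence" (0 to 1); they miss things now and then, are a little off and sometimes report something else, mostly with a low value. They report only what shows in the picture. A call takes as long as a camera call. They do not tell look-alikes from the thing itself.
- robot.boxes_of(camera, target): "extent" ([left, top, right, bottom] in pixels, round what is visible of it).
The state is a dict: "time_s": time; "joints": joint angles; "joint_velocities": joint speeds; "joint_torque": joint torques, N m; "eef_pos": TCP position; "tool_rot": TCP orientation; "contact_force": force on the tool from outside, world axes, zero at the start; "moment": the same for the moment, N m; "finger_gap": finger opening in m; "grip_force": force on a finger pad.
Only numpy, scipy, OpenCV 4.12 (cv2) and the standard library are available. Lean on these libraries where they do the work, as an engineer would, in place of code of your own. Each camera call takes 0.05 s, during which the arm holds its last target. There are 200 camera calls.

### The job

The wine transfer pump stands on the bench with its cover off. Take the star impeller from the rubber mat by its nose, put it over the splined shaft inside the casing, turn it until the splines mesh and push it fully home against the seal spring, onto the shaft shoulder. Finish still gripping it and pressing it home, ready for a workmate to tighten the drawbolt from below; leave everything else where it is.

Things in the scene. Friction and masses are not known exactly. Their poses are not given: they have to be found in the camera images.
- impeller: loose stainless star impeller, 0.4 kg give or take a fifth, lying nose up on the mat. Origin: centre of its underside; z up its axis. Hub 48 mm diameter, 36 mm high; six straight radial vanes 5 mm thick, out to 92 mm diameter, from 4 to 32 mm above the underside, one along its x axis and one every 60 degrees
- nose (a point): top centre of the impeller's nose, 65 mm above its underside (a 2 mm boss stands on it), same axes as the impeller. The nose is a block 32 mm (x) by 26 mm (y), from 36 to 65 mm above the underside; grip it across its two flats, 26 mm apart, which face the impeller's +y and -y
- bore (a point): mouth of the impeller's bore, at the origin of the impeller and with its axes. The bore opens at the underside only, is 30 mm deep, clears a 25.8 mm round post and has six straight grooves 8.6 mm wide out to 38 mm diameter, one every 60 degrees from the x axis, exactly in line with the six vanes
- pump: wet end of the pump, fixed, axis upright: blue foot and lantern, stainless back plate, round open-topped casing. Origin: centre of its underside on the bench. A steel outlet pipe with a 50 mm end flange runs out towards its +x, offset 40 mm to +y, to 127 mm from the origin, up to 144 mm high
- casing_rim (a point): centre of the casing's open mouth, 140 mm above the bench, axes as the pump. Casing 108 mm inside diameter, floor 104 mm above the bench; rim flange 146 mm diameter, with four 8 mm studs standing to 156 mm above the bench on a 66 mm radius
- shaft_seat (a point): point on the shaft axis at its shoulder, 106 mm above the bench, where the impeller's underside sits when fully home. Turns with the shaft: z up, x along one of six splines, one every 60 degrees. The shaft turns, but with a stiff drag of 0.35 N m, more than an impeller pressed lightly on the spline ends can drag round
- spline_top (a point): point on the shaft axis at the upper end of the splines, 16 mm above the shoulder, axes as shaft_seat. Splines 6 mm wide, 34 mm over the tips, tapering to 3.5 mm wide over their last 4 mm. Above them a plain brass-coloured round end, 22 mm diameter, 12 mm long, tapered at its tip. An impeller out of mesh rests with its underside at this point
- seal_ring (a joint): travel in m of the black spring-loaded seal ring round the foot of the shaft: 0 when free, its top 7 mm above the shoulder; grows as it is pushed down, 0.007 when the impeller is home. The spring pushes up with 8.4 N at 0 and 13.3 N at 0.007, more than the impeller's weight, so a released impeller rises off its seat
- mat: black rubber mat, fixed, 330 (x) by 320 (y) by 4 mm, origin at the centre of its underside; the impeller and other parts lie on it
- cover: loose stainless pump cover, a disc of 146 mm with an upright spigot of 66 mm flange, 48 mm high in all, on the mat; origin at the centre of its underside
- wingnut1: small loose brass wing nut, 40 mm across, 20 mm high, on the mat; origin under its centre
- wingnut2: another such wing nut
- spanner: loose steel spanner, 190 mm long, lying on the bench at the robot's right, beside the pump or mat
- wine_bottle: full wine bottle, standing, 76 mm diameter, 300 mm high, beyond the pump and mat; origin at the centre of its underside
- tasting_glass: stemmed tasting glass, standing, 76 mm diameter, 185 mm high, beyond the pump and mat; origin at the centre of its underside
- brush: loose brush, 200 mm long, lying on the bench at the robot's left, beside the pump or mat
- bung: white barrel bung, 54 mm diameter, 38 mm high, on the bench at the robot's left
Not all that is in view belongs to the job. What is shaped like the impeller but orange or pink is not meant.

How it is judged:
By the outcome, as a careful person would: the job done as asked, in the order asked, and still so for the second after the job is handed in, while the arm keeps its last pose, push and grip.
It also fails if it takes over 58 s, if anything falls off the work surface, if the arm or the gripper's body presses on something with over 40 N, if the wrist force passes 120 N, or if a joint passes its speed limit or range.

## Working session

There is one attempt and no reset: what is moved stays moved. The work goes in short steps, Python scripts to look and compute and a shell command to move; the robot and the scene stay as the last step left them, time stands still between calls to the robot, and variables do not carry over. Pictures are saved under pics/ and viewed, at most 10 in all, crops included, and the job is handed in when it is done.

```bash
mkdir -p pics; ls
cat > h.py <<'E'
import numpy as np, cv2
from cell import robot
from scipy.spatial.transform import Rotation as R
def q2R(q): return R.from_quat([q[1],q[2],q[3],q[0]]).as_matrix()
def cam(name):
    c=robot.get_calibration(name); f=192/np.tan(np.radians(c['vertical_fov'])/2)
    if 'extrinsics' in c: T=np.array(c['extrinsics'])
    else:
        s=robot.observe(); W=np.eye(4); W[:3,:3]=q2R(s['tool_rot']); W[:3,3]=s['eef_pos']; T=W@np.array(c['mount'])
    return f,c['cx'],c['cy'],c['k1'],T
def ray(C,u,v):
    f,cx,cy,k,T=C; d=np.array([(u-cx)/f,(v-cy)/f]); s=d.copy()
    for _ in range(30): s=d/(1+k*(s@s))
    return T[:3,3],T[:3,:3]@np.array([s[0],s[1],1])
def onz(C,u,v,z):
    o,d=ray(C,u,v); return o+d*(z-o[2])/d[2]
def proj(C,P):
    f,cx,cy,k,T=C; p=(np.atleast_2d(P)-T[:3,3])@T[:3,:3]; s=p[:,:2]/p[:,2:]; s=s*(1+k*(s**2).sum(1,keepdims=True)); return s*f+[cx,cy]
def snap(name,fn):
    im=robot.capture(name); cv2.imwrite('pics/'+fn,im[:,:,::-1]); return im
E
python3 - <<'E'
from h import *
a=snap('scene','a.png');b=snap('side','b.png')
cv2.imwrite('pics/ab.png',np.vstack([np.hstack([a,b])])[:,:,::-1])
s=robot.observe(); print({k:np.round(v,3).tolist() for k,v in s.items()})
for n in ('scene','side'):
    C=cam(n); print(n,C[:4],C[4].round(3).tolist())
    for t in ('impeller','pump','nose','casing_rim','mat'):
        print(t,[(np.round(x['extent']).tolist(),round(x['confidence'],2)) for x in robot.boxes_of(n,t)])
E
```

```text
pics
{'time_s': 0.1, 'joints': [-1.26, 0.379, 1.735, 0.0, 1.029, -0.033], 'joint_velocities': [-0.001, -0.002, -0.002, 0.0, -0.001, -0.0], 'joint_torque': [0.001, -76.504, -43.529, 0.065, 0.04, -0.0], 'eef_pos': [0.236, -0.659, 0.23], 'tool_rot': [-0.0, 0.985, 0.171, -0.0], 'contact_force': [0.152, 0.286, 0.067], 'moment': [-0.001, -0.041, 0.005], 'grip_force': 0.0, 'finger_gap': 0.091}
scene (np.float64(351.00248554986337), 252.06483505744427, 192.75610480222423, -0.05510440525675545) [[0.187, 0.536, -0.823, 1.433], [0.982, -0.108, 0.153, -0.168], [-0.007, -0.837, -0.547, 0.651], [0.0, 0.0, 0.0, 1.0]]
impeller [([253.0, 164.0, 274.0, 180.0], 0.81), ([183.0, 203.0, 215.0, 229.0], 0.77), ([262.0, 184.0, 280.0, 206.0], 0.59), ([147.0, 250.0, 178.0, 262.0], 0.51)]
pump [([294.0, 148.0, 360.0, 207.0], 0.84)]
nose [([184.0, 201.0, 213.0, 230.0], 0.87), ([151.0, 245.0, 178.0, 263.0], 0.71), ([252.0, 160.0, 271.0, 184.0], 0.68), ([258.0, 187.0, 276.0, 211.0], 0.64), ([312.0, 157.0, 326.0, 164.0], 0.24)]
casing_rim [([384.0, 179.0, 408.0, 206.0], 0.72)]
mat [([122.0, 179.0, 234.0, 250.0], 0.
[... 207 characters left out ...]
, 0.0, 0.0, 1.0]]
impeller [([290.0, 245.0, 321.0, 274.0], 0.9), ([223.0, 141.0, 245.0, 167.0], 0.81), ([239.0, 119.0, 262.0, 140.0], 0.79), ([244.0, 221.0, 273.0, 245.0], 0.64), ([253.0, 168.0, 283.0, 194.0], 0.62)]
pump [([225.0, 148.0, 361.0, 238.0], 0.65), ([182.0, 232.0, 268.0, 310.0], 0.63), ([302.0, 141.0, 359.0, 159.0], 0.48)]
nose [([255.0, 168.0, 280.0, 194.0], 0.87), ([221.0, 141.0, 244.0, 166.0], 0.82), ([293.0, 244.0, 323.0, 271.0], 0.82), ([236.0, 124.0, 261.0, 142.0], 0.69), ([222.0, 148.0, 358.0, 241.0], 0.66), ([248.0, 220.0, 271.0, 243.0], 0.51)]
casing_rim [([180.0, 230.0, 269.0, 306.0], 0.86)]
mat [([227.0, 148.0, 361.0, 239.0], 0.9), ([228.0, 254.0, 250.0, 269.0], 0.51)]
```

Run:
```python
import cv2,numpy as np
a=cv2.imread('pics/a.png')[130:290,90:430];b=cv2.imread('pics/b.png')[90:330,150:400]
a=cv2.resize(a,None,fx=2.3,fy=1.0*2.3*0+2.3,interpolation=3);b=cv2.resize(b,None,fx=2.3,fy=2.3,interpolation=3)
cv2.imwrite('pics/a2.png',a);cv2.imwrite('pics/b2.png',b)
```

```text
(no output)
```

View pics/a2.png

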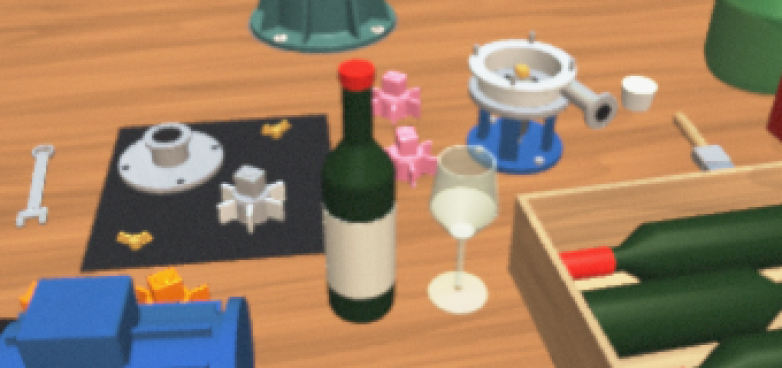

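View pics/b2.png

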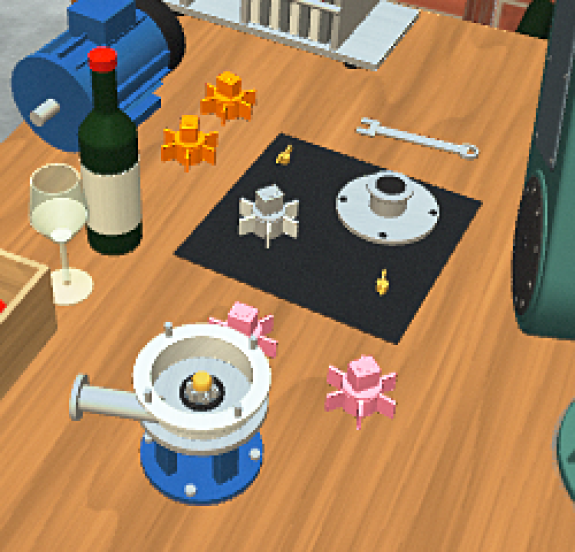

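The steel impeller is at scene (199,216) and side (267,182). The look-alikes are orange at side (250,130) and (232,152), and pink at side (258,232) and (307,260). I choose the steel one, on the mat next to the cover. The pump is at side (238,253).

Run:
```python
from h import *
A=cam('scene');B=cam('side')
print('nose',onz(A,198.7,204.8,.069),onz(B,267.4,173.9,.069))
print('rim',onz(A,317,159.6,.14),onz(B,237.8,253,.14))
s=robot.observe();print(np.array(robot.get_calibration('wrist')['mount']).round(3),cam('wrist')[:4],q2R(s['tool_rot']).round(3))
```

```text
nose [ 0.58920257 -0.16847205  0.069     ] [ 0.58460043 -0.1676083   0.069     ]
rim [0.51893105 0.20803513 0.14      ] [0.49990715 0.2165609  0.14      ]
[[ 0.001 -0.973 -0.232  0.064]
 [ 1.     0.001  0.001 -0.   ]
 [-0.001 -0.232  0.973 -0.154]
 [ 0.     0.     0.     1.   ]] (np.float64(277.0494026502283), 254.2657104963698, 194.82739012597952, -0.029361629222741728) [[ 0.941  0.337 -0.   ]
 [ 0.337 -0.941 -0.   ]
 [-0.     0.    -1.   ]]
```

```bash
python3 - <<'E'
from h import *
A=cam('scene');B=cam('side')
print('bottle',onz(A,246.5,262,0),onz(B,200,196,0),'glass',onz(A,289.5,257,0),onz(B,180,215,0))
E
python3 -m pendant '{"moves": [[0.035,0.049,0.004,0,0,0],[0.07,0.098,0.01,0,0,0],[0.105,0.147,0.016,0,0,0],[0.14,0.196,0.022,0,0,0],[0.175,0.245,0.03,0,0,0]]}' 1
python3 -m pendant '{"moves": [[0.035,0.049,0.0,0,0,0],[0.07,0.098,0.0,0,0,0],[0.105,0.147,0.0,0,0,0],[0.14,0.196,0.0,0,0,0],[0.17,0.24,0.0,0,0,0]]}'
```

```text
bottle [ 0.77496027 -0.06221856  0.        ] [ 0.76328329 -0.05002018  0.        ] glass [0.7788993  0.05284201 0.        ] [0.775778   0.05081163 0.        ]
time_s: 1.23
eef_pos: [0.4118, -0.4124, 0.2613]
tool_rot: [0.0, 0.985, 0.171, 0.0]
contact_force: [0.4, -1.4, 1.1]
finger_gap: 0.091
grip_force: 0.0
time_s: 1.85
eef_pos: [0.582, -0.1722, 0.2612]
tool_rot: [0.0, 0.985, 0.171, 0.0]
contact_force: [0.5, -0.4, 0.3]
finger_gap: 0.0913
grip_force: 0.0
```

Run:
```python
from h import *
C=cam('wrist'); im=snap('wrist','w1.png')
cv2.imwrite('pics/w1b.png',cv2.resize(im,None,fx=1.5,fy=1.5,interpolation=cv2.INTER_CUBIC)[:,:,::-1])
np.set_printoptions(suppress=True,precision=4)
print(proj(C,[.587,-.168,.069]),robot.boxes_of('wrist','nose')[:2],C[4])
```

```text
[[252.4223 176.1311]] [{'extent': [333.7, 39.5, 404.9, 111.8], 'confidence': 0.97}, {'extent': [63.7, 127.4, 130.9, 188.6], 'confidence': 0.86}] [[ 0.3386 -0.9154 -0.2175  0.6423]
 [-0.9409 -0.3292 -0.0792 -0.1502]
 [ 0.0009  0.2315 -0.9728  0.4147]
 [ 0.      0.      0.      1.    ]]
```

View pics/w1b.png

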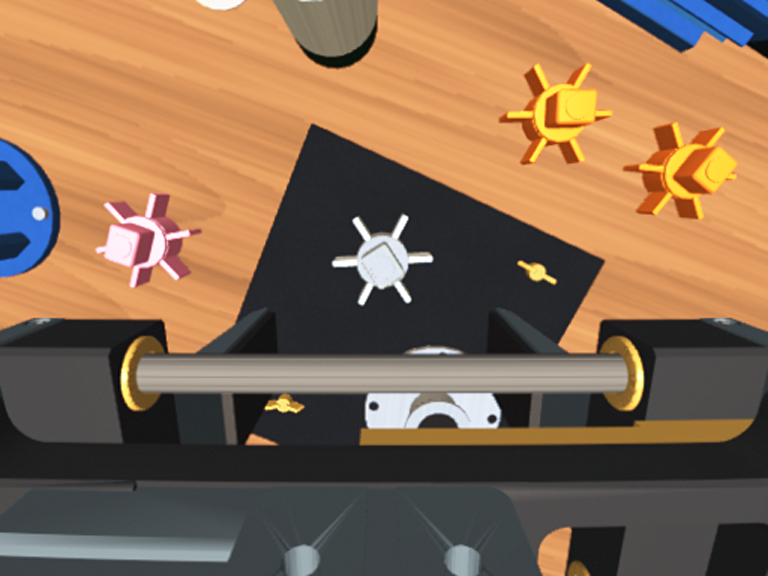

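Run:
```python
import cv2
im=cv2.imread('pics/w1.png')[135:210,215:295]
cv2.imwrite('pics/w1c.png',cv2.resize(im,None,fx=7.5,fy=7.5,interpolation=cv2.INTER_CUBIC))
```

```text
(no output)
```

View pics/w1c.png

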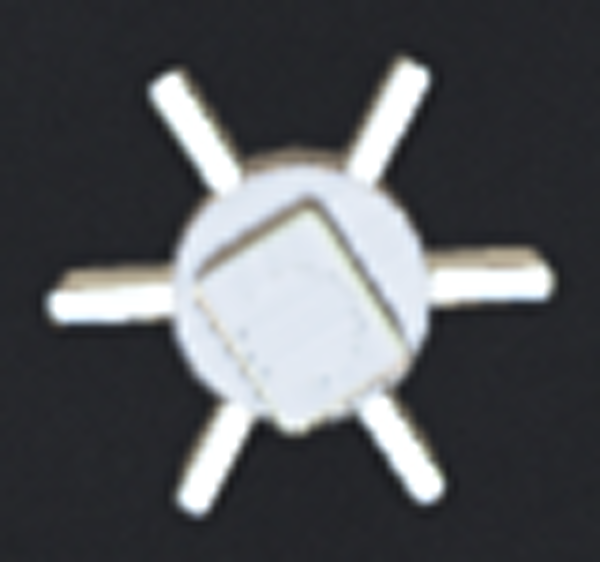

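This is the steel impeller, nose up. Its nose's long sides run along the vane pair from upper left (168,80) to lower right (430,492) in the crop, so that pair is the x axis.

```bash
cat >> h.py <<'E'
def fitvanes(C,px,z,r=.046):
    from scipy.optimize import least_squares
    P=np.array([onz(C,u,v,z)[:2] for u,v in px]); c0=P.mean(0)
    a=np.arctan2(*(P-c0).T[::-1]); 
    th=np.angle(np.mean(np.exp(6j*a)))/6
    k=np.round((a-th)/(np.pi/3))
    f=lambda p:(P-p[:2]-p[3]*np.c_[np.cos(p[2]+k*np.pi/3),np.sin(p[2]+k*np.pi/3)]).ravel()
    s=least_squares(f,[*c0,th,r]); return s.x,np.abs(s.fun).max(),np.degrees(s.x[2]+k*np.pi/3)
E
python3 - <<'E'
from h import *
np.set_printoptions(suppress=True,precision=4)
C=cam('wrist')
px=np.array([(168,78),(412,63),(550,278),(432,497),(195,510),(50,305)])/7.5+[215,135]-[.43,.43]
print(fitvanes(C,px,.036))
print([onz(C,u/7.5+214.57,v/7.5+134.57,.069)[:2] for u,v in [(310,205),(408,360),(195,282),(295,430),(302,318)]])
E
```

```text
(array([ 0.5874, -0.1697, -0.1201,  0.046 ]), np.float64(0.0010059000698265444), array([  53.12,   -6.88,  -66.88, -126.88,  173.12,  113.12]))
[array([ 0.6064, -0.1643]), array([ 0.5875, -0.1889]), array([ 0.5877, -0.1506]), array([ 0.5695, -0.175 ]), array([ 0.5881, -0.1695])]
```

```bash
python3 -m pendant '{"moves": [[0.002,0.001,-0.02,0,0,0.15],[0.004,0.002,-0.05,0,0,0.3],[0.0055,0.0025,-0.09,0,0,0.45],[0.0055,0.0025,-0.12,0,0,0.583],[0.0055,0.0025,-0.13,0,0,0.583]]}' 0.65
python3 - <<'E'
from h import *
C=cam('wrist'); im=snap('wrist','w2.png'); s=robot.observe()
print(np.round(s['joints'],3),np.round(s['eef_pos'],4),q2R(s['tool_rot']).round(3))
z=.069;c=np.array([.5875,-.1696]);t=np.radians(53.12);X=np.array([np.cos(t),np.sin(t)]);Y=np.array([-X[1],X[0]])
P=[[*(c+a*X*.016+b*Y*.013),z] for a,b in ((1,1),(1,-1),(-1,-1),(-1,1))]
V=[[*(c+.046*np.array([np.cos(t+k*np.pi/3),np.sin(t+k*np.pi/3)])),.036] for k in range(6)]
im=im[:,:,::-1].copy(); im=cv2.resize(im,None,fx=1.5,fy=1.5)
cv2.polylines(im,[np.int32(proj(C,P)*1.5)],True,(0,0,255))
for p in proj(C,V)*1.5: cv2.circle(im,tuple(np.int32(p)),3,(0,255,0),-1)
cv2.imwrite('pics/w2b.png',im)
E
```

```text
time_s: 2.58
eef_pos: [0.5854, -0.1717, 0.1294]
tool_rot: [-0.001, 0.895, 0.446, -0.001]
contact_force: [-0.5, 0.1, 0.8]
finger_gap: 0.0596
grip_force: 0.0
[-0.323  0.379  1.958 -0.     0.807  0.324] [ 0.5855 -0.1716  0.1293] [[ 0.603  0.798 -0.002]
 [ 0.798 -0.603  0.001]
 [-0.001 -0.002 -1.   ]]
```

View pics/w2b.png

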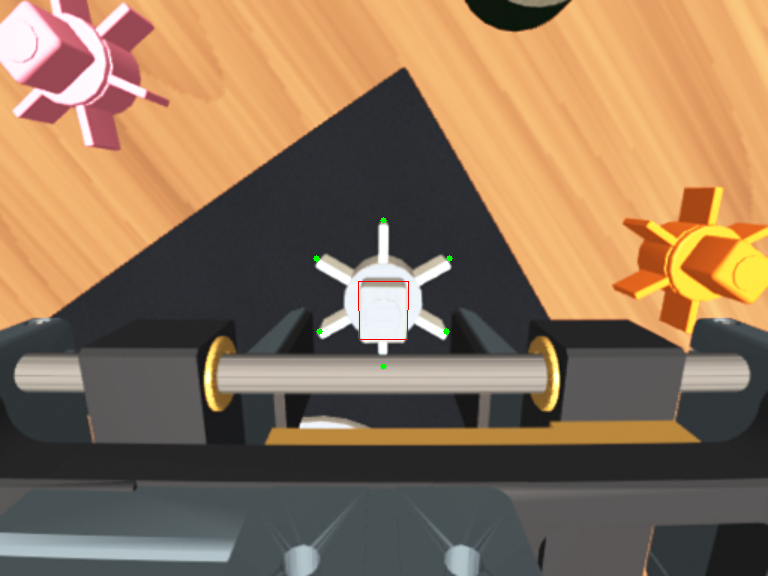

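```bash
python3 -m pendant '{"moves": [[0.002,0.002,-0.02,0,0,0],[0.002,0.002,-0.045,0,0,0],[0.002,0.002,-0.062,0,0,0],[0.002,0.002,-0.069,0,0,0],[0.002,0.002,-0.069,0,0,0]]}'
python3 -m pendant '{"moves": [[0,0,0,0,0,0],[0,0,0,0,0,0],[0,0,0,0,0,0],[0,0,0,0,0,0],[0,0,0,0,0,0]]}' 0 45
```

```text
time_s: 3.25
eef_pos: [0.5885, -0.1696, 0.0619]
tool_rot: [-0.0, 0.895, 0.447, -0.0]
contact_force: [-0.3, 0.0, 0.1]
finger_gap: 0.0593
grip_force: 0.0
time_s: 3.88
eef_pos: [0.5884, -0.1695, 0.0621]
tool_rot: [-0.0, 0.895, 0.447, -0.0]
contact_force: [-2.5, 1.7, 4.2]
finger_gap: 0.0259
grip_force: 44.9
```

```bash
python3 -m pendant '{"moves": [[0,0,0.015,0,0,0],[0,0,0.05,0,0,0],[0,0,0.1,0,0,0],[0,0,0.15,0,0,0],[-0.015,0.03,0.18,0,0,0]]}'
python3 -m pendant '{"moves": [[-0.02,0.045,0,0,0,0],[-0.042,0.092,0,0,0,0],[-0.065,0.14,0,0,0,0],[-0.086,0.185,0,0,0,0],[-0.108,0.232,0,0,0,0]]}'
python3 -m pendant '{"moves": [[-0.014,0.025,0,0,0,0],[-0.02,0.04,0,0,0,0],[-0.02,0.04,0,0,0,0]]}'
python3 - <<'E'
from h import *
C=cam('wrist'); im=snap('wrist','w3.png'); s=robot.observe()
print(np.round(s['joints'],3),np.round(s['eef_pos'],4),q2R(s['tool_rot']).round(3),s['contact_force'])
cv2.imwrite('pics/w3b.png',cv2.resize(im,None,fx=1.5,fy=1.5,interpolation=cv2.INTER_CUBIC)[:,:,::-1])
print(proj(C,[[.505,.212,.14],[.505,.212,.134]]))
E
```

```text
time_s: 4.5
eef_pos: [0.5745, -0.1404, 0.2455]
tool_rot: [0.001, 0.895, 0.446, 0.001]
contact_force: [0.2, 1.0, -4.8]
finger_gap: 0.0259
grip_force: 44.9
time_s: 5.12
eef_pos: [0.4644, 0.0937, 0.2426]
tool_rot: [0.0, 0.895, 0.447, 0.0]
contact_force: [0.8, 0.4, -4.8]
finger_gap: 0.0257
grip_force: 44.9
time_s: 5.5
eef_pos: [0.4454, 0.1328, 0.2423]
tool_rot: [0.0, 0.894, 0.448, 0.0]
contact_force: [-0.6, -0.3, -3.7]
finger_gap: 0.0259
grip_force: 44.9
[ 0.239 -0.02   2.19  -0.     0.971  0.882] [0.4457 0.1323 0.2422] [[ 0.6  0.8  0. ]
 [ 0.8 -0.6 -0. ]
 [ 0.   0.  -1. ]] [ 0.4670608  -0.66285105 -4.73655405]
[[255.0431427   88.16791375]
 [255.01457232  89.12571233]]
```

View pics/w3b.png

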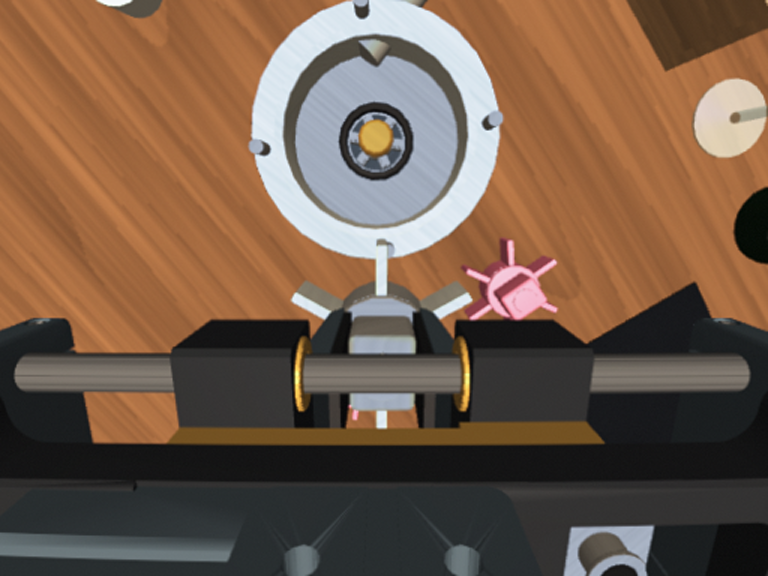

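The wrist view shows the pump casing, with the shaft at about (251,92) and the held impeller's front vane tip at about (255,162). I'll crop the shaft.

Run:
```python
import cv2
im=cv2.imread('pics/w3.png')[65:120,222:282]
cv2.imwrite('pics/w3c.png',cv2.resize(im,None,fx=10,fy=10,interpolation=cv2.INTER_CUBIC))
```

```text
(no output)
```

View pics/w3c.png

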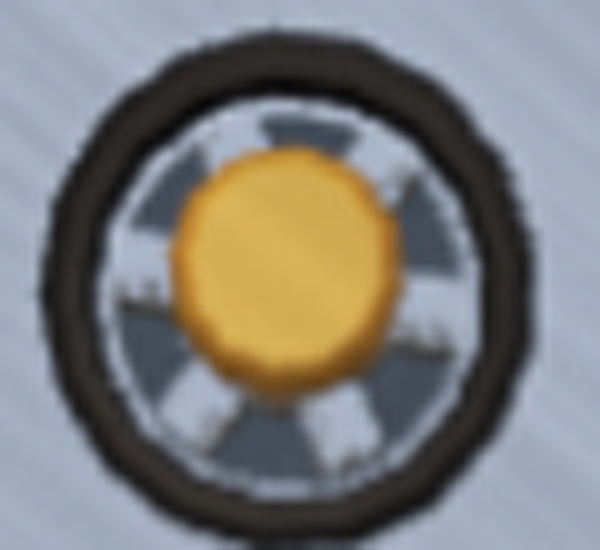

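```bash
cat > fit.py <<'E'
from h import *
from scipy.optimize import minimize
from scipy.ndimage import map_coordinates
t=np.arange(0,2*np.pi,np.pi/180)
def circ(x,y,r,z): return np.c_[x+r*np.cos(t),y+r*np.sin(t),0*t+z]
def samp(im,C,P):
    p=proj(C,P); return map_coordinates(im,[p[:,1],p[:,0]],order=1,cval=np.nan)
def fitc(im,C,r,z,sign,x0):
    def cost(p): return -np.nanmean(np.clip(sign*(samp(im,C,circ(*p,r-.0008,z))-samp(im,C,circ(*p,r+.0008,z))),-20,60))
    g=[(cost((x0[0]+a,x0[1]+b)),x0[0]+a,x0[1]+b) for a in np.arange(-.012,.0121,.001) for b in np.arange(-.012,.0121,.001)]
    b=min(g); s=minimize(cost,b[1:],method='Nelder-Mead',options=dict(initial_simplex=[b[1:],(b[1]+.0005,b[2]),(b[1],b[2]+.0005)])); return s.x,s.fun
def phase(im,C,c,z,rs=np.arange(.0125,.0161,.0005)):
    I=np.mean([samp(im,C,circ(*c,r,z)) for r in rs],0); F=np.mean((I-I.mean())*np.exp(-6j*t)); return -np.degrees(np.angle(F))/6,abs(F)/I.std()
E
python3 - <<'E'
from fit import *
np.set_printoptions(suppress=True,precision=4)
C=cam('wrist'); rgb=cv2.imread('pics/w3.png').astype(float); im=cv2.GaussianBlur(rgb,(3,3),0).mean(2); b=rgb[:,:,0]
x0=onz(C,251,92,.134)[:2]; print('x0',x0)
print('rim out',fitc(b,C,.073,.14,1,x0),'rim in',fitc(im,C,.054,.14,-1,x0))
print('casing floor',fitc(im,C,.054,.104,1,x0))
sat=rgb[:,:,2]-rgb[:,:,0]
for r in (.010,.011): print('brass',r,fitc(sat,C,r,.132,1,x0))
print('spl tip',[fitc(im,C,r,.113,-1,x0) for r in (.0185,.019)])
for c in (x0,fitc(b,C,.073,.14,1,x0)[0]):
  for z in (.117,.119,.121): print(z,phase(im,C,c,z))
E
```

```text
x0 [0.501  0.2116]
rim out (array([0.5007, 0.2126]), np.float64(-57.888508465285064)) rim in (array([0.501 , 0.2126]), np.float64(-60.0))
casing floor (array([0.5009, 0.2129]), np.float64(-44.54072924092342))
brass 0.01 (array([0.5005, 0.2123]), np.float64(-59.54371231820908))
brass 0.011 (array([0.5007, 0.2129]), np.float64(-59.838178365508135))
spl tip [(array([0.4959, 0.2174]), np.float64(-19.3059258267963)), (array([0.5049, 0.2168]), np.float64(-18.97423874917082))]
0.117 (np.float64(14.679485760275943), np.float64(0.5822909349171973))
0.119 (np.float64(14.684102388949109), np.float64(0.6016866103204831))
0.121 (np.float64(14.68312350179928), np.float64(0.616243698228295))
0.117 (np.float64(14.91611967460903), np.float64(0.6508558399940766))
0.119 (np.float64(14.917223480957434), np.float64(0.6578066863129823))
0.121 (np.float64(14.909490013741276), np.float64(0.6610503883907689))
```

Run:
```python
from fit import *
np.set_printoptions(suppress=True,precision=4)
C=cam('wrist'); s=robot.observe(); p=np.array(s['eef_pos']); Rm=q2R(s['tool_rot'])
rgb=cv2.imread('pics/w3.png').astype(int).mean(2)
print(rgb[156:170,252:258].round().astype(int))
zb=p[2]-.0581
for k in (60,0,-60):
  a=np.radians(k); 
  for h in(.032,.004): print(k,h,proj(C,p+Rm@[.046*np.cos(a),.046*np.sin(a),.0]+[0,0,h-.0581]))
print(robot.observe()['eef_pos'])
```

```text
[[235 236 237 238 237 236]
 [236 236 235 236 236 236]
 [231 223 221 223 228 234]
 [177 167 164 165 180 216]
 [125 123 123 124 134 172]
 [120 121 121 120 120 124]
 [125 126 126 126 123 113]
 [173 171 170 174 174 160]
 [219 220 224 226 225 209]
 [230 233 234 235 234 222]
 [233 234 234 233 232 220]
 [234 233 232 232 233 223]
 [232 232 232 233 233 223]
 [232 232 233 233 233 222]]
60 0.032 [[314.7917 192.7471]]
60 0.004 [[306.9631 184.5093]]
0 0.032 [[255.0891 158.0206]]
0 0.004 [[254.9231 154.153 ]]
-60 0.032 [[195.2142 192.6378]]
-60 0.004 [[202.747  184.4094]]
[0.4457 0.1323 0.2422]
```

```bash
python3 -m pendant '{"moves": [[0.015,0.02,0,0,0,0.1],[0.03,0.042,0,0,0,0.2],[0.045,0.065,0,0,0,0.3],[0.056,0.082,0,0,0,0.381],[0.056,0.082,0,0,0,0.381]]}'
python3 -m pendant '{"moves": [[0,0,-0.012,0,0,0],[0,0,-0.025,0,0,0],[0,0,-0.036,0,0,0],[0,0,-0.042,0,0,0],[0,0,-0.042,0,0,0]]}'
python3 - <<'E'
from h import *
s=robot.observe(); print(np.round(s['eef_pos'],4),q2R(s['tool_rot'])[:,0].round(4),np.degrees(np.arctan2(*q2R(s['tool_rot'])[1::-1,0])),s['contact_force'],s['moment'])
b=snap('side','s1.png')[200:320,160:300]; a=snap('wrist','w4.png')
cv2.imwrite('pics/s1b.png',cv2.resize(b,None,fx=5,fy=5,interpolation=3)[:,:,::-1])
E
```

```text
time_s: 6.18
eef_pos: [0.5026, 0.2142, 0.2417]
tool_rot: [0.0, 0.794, 0.608, -0.0]
contact_force: [-0.1, 1.1, -3.5]
finger_gap: 0.0255
grip_force: 44.9
time_s: 6.8
eef_pos: [0.5012, 0.2143, 0.1994]
tool_rot: [-0.0, 0.794, 0.608, -0.0]
contact_force: [-0.2, -0.0, -3.9]
finger_gap: 0.026
grip_force: 44.9
[0.5012 0.2143 0.1994] [ 2.601e-01  9.656e-01 -5.000e-04] 74.92610493315541 [-0.22945437 -0.02083182 -3.89996603] [-0.04778073 -0.0509902  -0.00094346]
```

View pics/s1b.png

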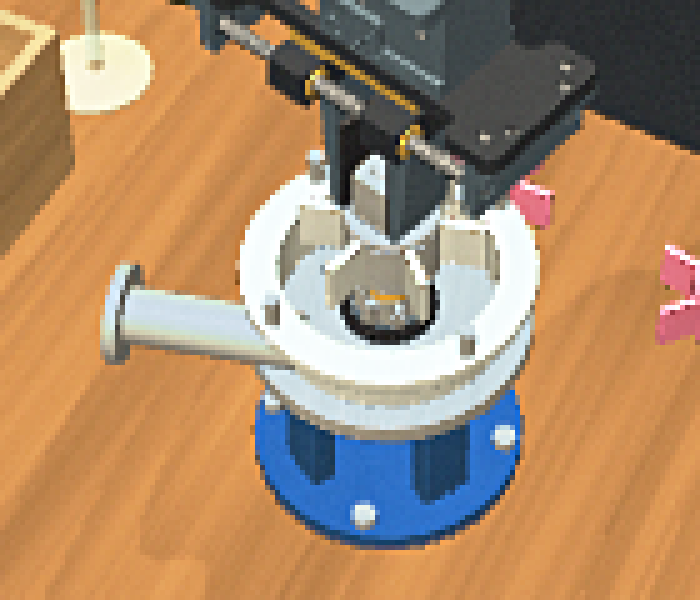

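The side view shows the impeller level over the shaft, just above the brass end (at about (384,297) in the crop). I'll descend gently while watching force.

```bash
python3 -m pendant '{"moves": [[0,0,-0.004,0,0,0],[0,0,-0.007,0,0,0],[0,0,-0.01,0,0,0],[0,0,-0.013,0,0,0],[0,0,-0.013,0,0,0]]}'
```

```text
time_s: 7.52
eef_pos: [0.5013, 0.2144, 0.1866]
tool_rot: [-0.0, 0.794, 0.608, -0.0]
contact_force: [0.2, 0.0, -3.7]
finger_gap: 0.0261
grip_force: 44.9
```

```bash
python3 -m pendant '{"moves": [[0,0,-0.003,0,0,0],[0,0,-0.006,0,0,0],[0,0,-0.008,0,0,0],[0,0,-0.01,0,0,0],[0,0,-0.01,0,0,0]]}'
```

```text
time_s: 8.15
eef_pos: [0.5014, 0.2144, 0.1768]
tool_rot: [-0.0, 0.794, 0.608, -0.0]
contact_force: [-0.3, 0.2, -4.2]
finger_gap: 0.0262
grip_force: 44.9
```

```bash
python3 -m pendant '{"moves": [[0,0,-0.002,0,0,0],[0,0,-0.004,0,0,0],[0,0,-0.005,0,0,0],[0,0,-0.006,0,0,0],[0,0,-0.006,0,0,0]]}'
python3 -c "
from h import *
s=robot.observe();print(s['contact_force'],s['moment'],s['eef_pos'])"
```

```text
time_s: 8.78
eef_pos: [0.5017, 0.2146, 0.1711]
tool_rot: [0.0, 0.794, 0.608, 0.0]
contact_force: [2.5, 1.8, -2.7]
finger_gap: 0.0255
grip_force: 44.9
[ 2.51535643  1.75351343 -2.7330786 ] [ 0.47251961 -0.63603215  0.01900616] [0.50168526 0.21456813 0.17106167]
```

```bash
python3 -m pendant '{"moves": [[0.0006,0.0004,0,0,0,0],[0.0006,0.0004,-0.001,0,0,0],[0.0006,0.0004,-0.002,0,0,0],[0.0006,0.0004,-0.003,0,0,0],[0.0006,0.0004,-0.003,0,0,0]]}'
python3 -c "
from h import *
s=robot.observe();print(s['contact_force'],s['moment'],s['eef_pos'])"
```

```text
time_s: 9.4
eef_pos: [0.5019, 0.2148, 0.168]
tool_rot: [-0.0, 0.794, 0.608, -0.0]
contact_force: [-3.0, -0.9, 7.0]
finger_gap: 0.0258
grip_force: 44.9
[-3.03573805 -0.88206132  6.98954274] [-0.28534616  0.47954257 -0.00461062] [0.50189189 0.21477181 0.1679965 ]
```

```bash
python3 -m pendant '{"moves": [[-0.0003,-0.0001,-0.001,0,0,0],[-0.0003,-0.0001,-0.002,0,0,0],[-0.0003,-0.0001,-0.003,0,0,0],[-0.0003,-0.0001,-0.0035,0,0,0],[-0.0003,-0.0001,-0.0035,0,0,0]]}' 0 60
python3 -c "
from h import *
s=robot.observe();print(s['contact_force'],s['moment'],s['eef_pos'])"
```

```text
time_s: 10.02
eef_pos: [0.5019, 0.2147, 0.1648]
tool_rot: [0.0, 0.794, 0.608, 0.0]
contact_force: [-3.6, -0.5, 8.8]
finger_gap: 0.026
grip_force: 59.9
[-3.56249282 -0.47255513  8.80502432] [-0.2684899   0.39569403 -0.02830711] [0.50185684 0.21472846 0.16477597]
```

```bash
python3 -m pendant '{"moves": [[-0.0003,0,-0.0007,0,0,0],[-0.0003,0,-0.0014,0,0,0],[-0.0003,0,-0.002,0,0,0],[-0.0003,0,-0.002,0,0,0]]}'
python3 -c "
from h import *
s=robot.observe();print(s['contact_force'],s['moment'],s['eef_pos'])"
```

```text
time_s: 10.52
eef_pos: [0.5019, 0.2148, 0.1638]
tool_rot: [0.0, 0.794, 0.608, 0.0]
contact_force: [-8.7, -3.7, 23.7]
finger_gap: 0.0254
grip_force: 60.0
[-8.6643681  -3.73057509 23.73679898] [-0.8287716   1.43966054 -0.02688829] [0.50191577 0.21483348 0.16383204]
```

```bash
python3 -m pendant '{"moves": [[-0.0005,-0.0002,0,0,0,0],[-0.001,-0.0004,0,0,0,0],[-0.001,-0.0004,0,0,0,0]]}'
python3 -c "
from h import *
s=robot.observe();print(s['contact_force'],s['moment'],s['eef_pos'])"
```

```text
time_s: 10.9
eef_pos: [0.5017, 0.2147, 0.1639]
tool_rot: [0.0, 0.794, 0.608, 0.001]
contact_force: [-1.7, -1.3, 18.1]
finger_gap: 0.0256
grip_force: 59.9
[-1.66470556 -1.27932635 18.09229349] [-0.38147249  0.19611071  0.04574155] [0.50166352 0.21471593 0.16385437]
```

```bash
python3 -m pendant '{"moves": [[-0.0002,-0.0001,-0.0004,0,0,0],[-0.0002,-0.0001,-0.0008,0,0,0],[-0.0002,-0.0001,-0.0008,0,0,0],[-0.0002,-0.0001,-0.0008,0,0,0]]}'
python3 - <<'E'
from h import *
s=robot.observe();print(s['contact_force'],s['moment'],s['eef_pos'])
b=snap('side','s2.png')[200:320,160:300]
cv2.imwrite('pics/s2b.png',cv2.resize(b,None,fx=5,fy=5,interpolation=3)[:,:,::-1])
E
```

```text
time_s: 11.4
eef_pos: [0.5017, 0.2148, 0.1638]
tool_rot: [0.001, 0.794, 0.608, 0.001]
contact_force: [-5.2, -2.8, 28.9]
finger_gap: 0.0254
grip_force: 60.0
[-5.19976011 -2.82783919 28.87345852] [-0.63040844  1.02680123 -0.00202491] [0.50171788 0.21475881 0.16377248]
```

View pics/s2b.png

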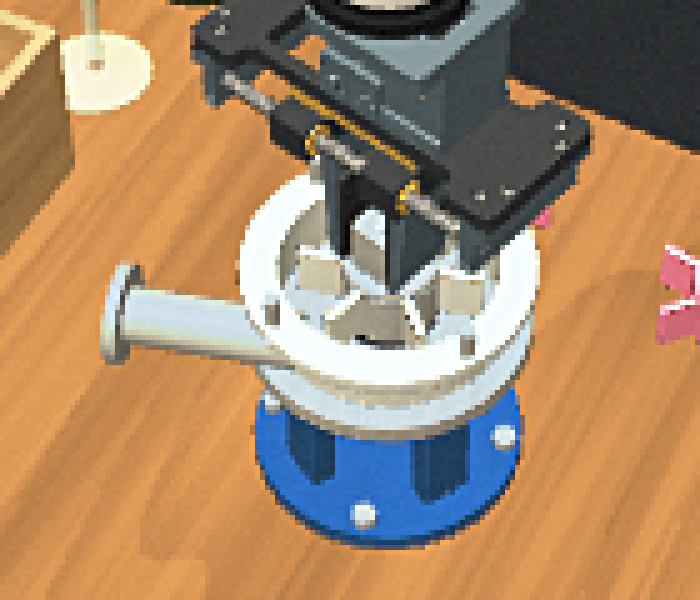

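The impeller is low in the casing and meshed. Another 11 N of push moved it only 0.1 mm, so it is on a hard stop at the home height.

```bash
python3 -c "
from cell import robot
print(robot.hand_in())"
```

```text
the job is handed in; nothing more can be done
None
```

I handed the job in with the steel impeller meshed on the splines and seated on the shaft shoulder, still gripped at 60 N and pressed down at about 29 N, at 11.4 s on the clock; no verdict came back.

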